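# Register a doll blank in the centring jig and lock it with the cam lever

### The job

Without lifting it off the plate, push the square lime-wood blank lying in the centring jig flush against the long fence and home against the end stop, leaving the cam lever open while you do so. Then swing the cam lever all the way round to lock the blank, and let go with the blank still home on both stops. Do not disturb the other things on the bench.

Things in the scene. Friction and masses are not known exactly. Their poses are not given: they have to be found in the camera images.
- jig: Fixed centring jig: grey base plate 160 (x) by 310 (y) by 12 mm thick, place and yaw vary. Origin: centre of the plate's underside; x across, y along, z up. Fence along the +x edge, end stop at the +y end. With the blank home on both stops, the blank's origin is at x +28, y +61, z +12 mm in this frame, axes parallel.
- fence_face (a point): Point on the inner face of the long steel fence, at the plate's surface, at jig x +60, y 0 mm. The face is the plane x = +60 mm of the jig, from y -155 to +125 mm; the fence is 18 mm thick, its top 44 mm above the bench.
- stop_face (a point): Point on the inner face of the steel end stop, at the plate's surface, at jig x +28, y +125 mm. The face is the plane y = +125 mm of the jig, from x -38 to +60 mm; its top is 68 mm above the bench.
- blank: Pale lime-wood blank, loose on the plate, 0.2 to 0.4 kg (slides at 1 to 6 N): block 64 (x) by 128 (y) by 56 mm high, with a spigot, diameter 40, length 22 mm, on its -y end (axis 28 mm above the underside, end face at y -86 mm). Origin: centre of the block's underside. +x side goes on the fence, plain +y end on the stop. Starts 18 to 40 mm from the fence, 80 to 112 mm from the stop, turned up to 0.2 rad.
- cam_lever (a joint): Cast iron cam lever on an upright pivot opposite the fence. Angle in rad: 0 open, 1.57 locked, 1.62 limit, growing counter-clockwise seen from above. At 0 the lever points along jig -x, the nose along -y; at 1.57 the lever points along -y, beside the blank, and the nose along +x, pressing the blank lightly on the fence. Starts at 0 to 0.3; stays where left; takes 1 to 4 N at the knob.
- cam_pivot (a point): Point on the lever's upright pivot axis, at the plate's surface, at jig x -37.6, y +95 mm. The cam's nose reaches 34 mm from this axis, is 24 mm wide and lies 26 to 48 mm above the bench; while open it leaves at least 14 mm clear beside a blank that lies on the fence.
- lever_knob (a point): Centre of the top of the upright round knob at the lever's free end, 89 mm above the bench. The knob is a plain iron post, 22 mm diameter, from 42 to 89 mm above the bench, its axis 100 mm from the pivot axis; the lever's bar is 13 mm wide, 48 to 60 mm above the bench.
- turned_blank: Bystander: pale turned doll blank standing upright, 64 mm diameter, 101 mm high; origin at the centre of its underside.
- doll_top: Bystander: red-lacquered finished doll top standing on its rim, 68 mm diameter, 74 mm high; origin at the centre of its underside.
- punch: Bystander: brass centre punch lying on the bench, 118 mm long, 13 mm thick, point to its +x; origin on its underside near its middle.
- stick: Bystander: walnut burnishing stick lying on the bench, 183 mm long, 24 mm wide, 16 mm thick; origin on its underside near its middle.
Not all that is in view belongs to the job. Leave any purple or yellow look-alike of the blank alone.

How it is judged (in metres and radians):
On the way:
1. the blank is home on the fence and on the end stop (gaps under 2.5 mm, square within 0.02 rad) while the cam lever is still open (under 0.6 rad) (x of blank in the frame of jig above 0.0255 m and y of blank in the frame of jig above 0.0585 m and angle between the y axis of blank and the y axis of jig, either way round below 0.02 rad and value of joint cam_lever below 0.6 rad), for 0.2 s.
At the end, for the whole second after the job is handed in: The blank lies flat on the plate, at rest, within 2.5 mm of touching the fence and within 2.5 mm of touching the end stop, square to the jig within 0.02 rad, and the cam lever is swung round to at least 1.40 rad (x of blank in the frame of jig above 0.0255 m and y of blank in the frame of jig above 0.0585 m and z of blank in the frame of jig below 0.015 m and angle between the y axis of blank and the y axis of jig, either way round below 0.02 rad and value of joint cam_lever above 1.4 rad and linear speed of blank below 0.01 m/s).
It fails at once if the blank is lifted more than 10 mm off the plate (z of blank in the frame of jig above 0.022 m).
It fails at once if the turned blank, doll top, punch or stick is moved more than 25 mm (distance of any of turned_blank, doll_top, punch, stick from where it was at the start of the episode above 0.025 m).
It also fails if it takes over 72 s, if anything falls off the work surface, if the arm or the gripper's body presses on something with over 40 N, if the wrist force passes 120 N, or if a joint passes its speed limit or range.

### The arm

A 6-joint arm with a two-finger parallel gripper is mounted at the origin on the work surface. World frame = base frame: x ahead of the robot, y to its left, z up, the work surface at z = 0. Lengths are in m, angles in degrees, forces in N, time in s.
With the tool pointing down it reaches from about 0.4 to 0.825 m from the base axis. Payload 7 kg.
Tool frame: the origin (TCP) lies midway between the tips of the shut fingers; the grasp point (between the pads) lies r.pinch_z behind it (r.pinch_z is the distance from the TCP to the grasp point, in m); z points along the fingers, y is the line along which they close (so a half turn about z gives the same grasp; the last joint's range is limited). The gripper opens to 88 mm and grips with 3 to 60 N. Pads are 19 mm wide; open, the fingers measure 130 mm over their backs; the gripper's body (78 mm by 193 mm) begins 47 mm behind the grasp point.
Start: joints at [84.402, 20.546, 0.682, 0, -70.136, -16.507], TCP at [0.254, 0.625, 0.227] pointing down, gripper open.
Joint ranges: [-176.03, 176.03], [-82.01, 121.73], [-58.28, 71.71], [-173.87, 95.51], [-174.79, -0.11], [-173.66, 173.66]. Speed limits (degrees/s): [136.94, 136.94, 172.46, 180, 180, 180].

### API

Orientations are given as [roll, pitch, yaw] about the fixed x, y, z axes, in that order (R = Rz(yaw) Ry(pitch) Rx(roll)).
In Python, from plant import r, optics, job gives the robot as it stands.
- The arm moves only by the shell command python3 -m crank 'ROWS' [FORCE]. ROWS is JSON, a list of rows, each an object with "xyz": the shift along the tool's x, y, z in units of 30 mm (1.0 is 30 mm), a list of three; "delta_rot": the turn, a rotation vector about the tool's x, y, z in degrees, a list of three; "claw": the closure, from 0 (fully open) to 1 (shut). A call has 1 to 20 rows; each row is the pose to reach, as a shift and turn from the pose commanded when the call began, along the tool's axes at that moment; what a row does not reach only later rows make up. A row lasts 1/8 s, in which the tool goes at most 62.5 mm and 10.7 degrees, less where a joint would pass 70% of its speed; a pose out of reach is approached as far as the arm can. A call with a gripper value outside its range is refused whole. The fingers move at their own pace and stop on an object; FORCE is the grip in N (left out, the last holds). Time passes only in rows, so rows that repeat a pose let the fingers close. It gives the time, the measured TCP pose, the force, the opening and the grip force at its end, in the units of the state.
- r.get_state(): the state, without advancing time (a new reading comes with each control period).
- optics.capture(name): name is "scene" or "top" or "wrist"; returns a dict with "img" (400x640x3 uint8, blue, green, red), "fovy" (degrees; the focal length in pixels is half the picture's height over the tangent of half this angle, whatever the lens; pixels are square), "cx", "cy" (the principal point, pixels), "eye" and "rotation" of the camera in the world; the wrist camera has in their place "hand_eye" (4x4, takes a point from camera to tool coordinates, whose origin is the TCP and whose axes are the flange's). Camera axes: x right, y up, looking along -z (the intrinsics and any distortion apply to the point x, -y, -z); pixel columns grow to the right and rows downward; lengths in m; the calibration is good to about 2 mm. A picture is of the moment at which its call begins: read the wrist's pose just before it. There is no depth.
- job.close_job(): hands the job in; it is judged then, once.
The state is a dict: "time_s": time; "joints": joint angles; "qd": joint speeds; "joint_torque": joint torques, N m; "tcp_pos": TCP position; "eef_rot": TCP orientation; "contact_force": force on the tool from outside, world axes, zero at the start; "moment": the same for the moment, N m; "gripper_width": finger opening in m; "gripper_force": force on a finger pad.
Only numpy, scipy, OpenCV 4.12 (cv2) and the standard library are available. Lean on these libraries where they do the work, as an engineer would, in place of code of your own. Each camera call takes 0.05 s, during which the arm holds its last target. There are 200 camera calls.

## Working session

There is one attempt and no reset: what is moved stays moved. The work goes in short steps, Python scripts to look and compute and a shell command to move; the robot and the scene stay as the last step left them, time stands still between calls to the robot, and variables do not carry over. Pictures are saved under pics/ and viewed, at most 10 in all, crops included, and the job is handed in when it is done.

```bash
mkdir -p pics
python3 - <<'E'
from plant import r,optics
import cv2
print(r.get_state(), r.pinch_z)
for n in("top","scene"):
    c=optics.capture(n); cv2.imwrite(f"pics/{n}0.png",c["img"]); print(n,{k:v for k,v in c.items() if k!="img"})
E
```

```text
{'time_s': 0.0, 'joints': array([ 8.44030943e+01,  2.05893525e+01,  6.33396392e-01, -2.00844271e-02,
       -7.01370957e+01, -1.65071946e+01]), 'qd': array([ 0.06872617,  0.13403929,  0.04126316, -0.01993577, -0.02715606,
        0.0302082 ]), 'joint_torque': array([ 1.87458012e-03, -5.82719529e+01,  2.93049413e+01,  6.99699953e+00,
        7.22914396e-03, -1.47234255e-04]), 'tcp_pos': array([0.25383267, 0.62491272, 0.22564345]), 'eef_rot': array([ 1.79905418e+02, -8.33930058e-03, -2.21109328e+01]), 'contact_force': array([-0.33894772, -0.93621957,  0.27030369]), 'moment': array([0.05938972, 0.02912305, 0.00973255]), 'gripper_force': 0.0, 'gripper_width': 0.08751709530227125} 0.0188
top {'fovy': 52.97094273378757, 'cx': 317.9170058739868, 'cy': 200.56744658831798, 'eye': array([0.439861  , 0.01980611, 0.9211357 ]), 'rotation': array([ 1.00621203e+01,  3.78244034e-02, -9.16565134e+01])}
scene {'fovy': 42.17296451804996, 'cx': 321.3672752286387, 'cy': 195.77273105720914, 'eye': array([ 1.18389644, -0.44466837,  1.09510562]), 'rotation': array([36.86456064,  0.41178916, 50.74665833])}
```

View pics/top0.png

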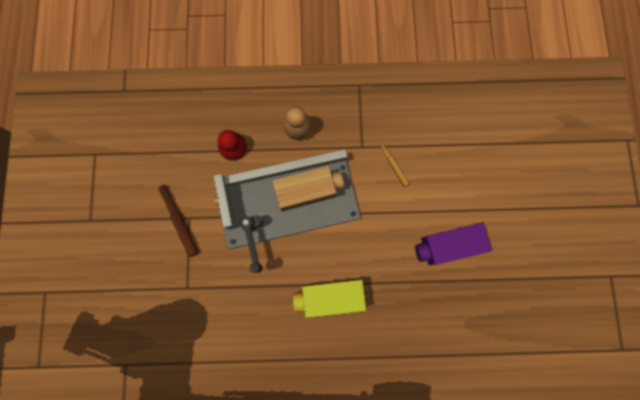

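View pics/scene0.png

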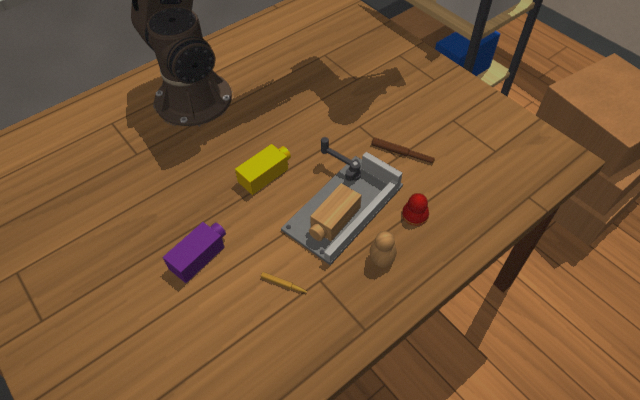

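The lime blank is at top (307,188), in the jig, with its spigot at (340,180). The yellow (333,299) and purple (458,243) look-alikes lie loose on the bench, so they are not the blank. The cam knob is at (256,267), the stop at (223,200) and the fence runs from (225,180) to (347,155). I'll enlarge the jig to confirm this and pick corner pixels.

Run:
```python
import cv2
i=cv2.imread("pics/top0.png")[140:280,200:370]
cv2.imwrite("pics/topc.png",cv2.convertScaleAbs(cv2.resize(i,None,fx=4,fy=4,interpolation=cv2.INTER_CUBIC),alpha=1.6))
i=cv2.imread("pics/scene0.png")[130:270,270:420]
cv2.imwrite("pics/scenec.png",cv2.convertScaleAbs(cv2.resize(i,None,fx=4,fy=4,interpolation=cv2.INTER_CUBIC),alpha=1.6))
```

```text
(no output)
```

View pics/topc.png

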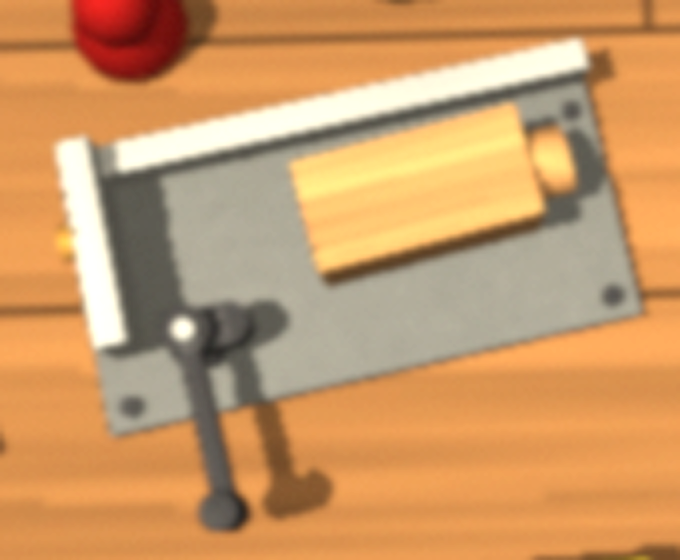

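View pics/scenec.png

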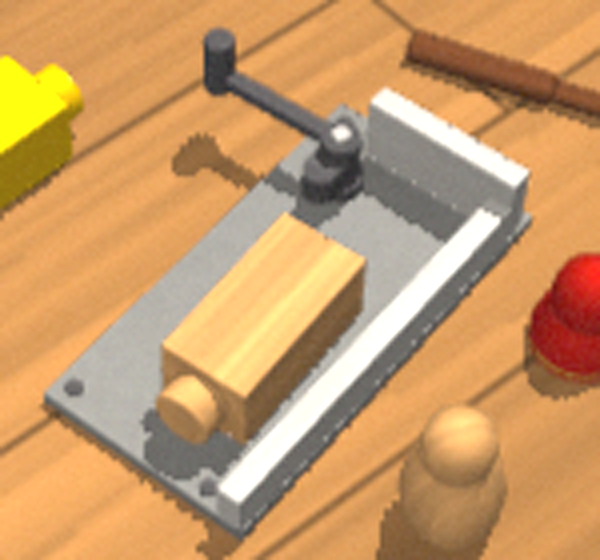

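Confirmed: the lime blank is in the jig, with its block corners at top crop (290,162), (517,103), (545,213) and (323,271). The knob is at (222,510) and the lever is nearly open. Now I'll fit the poses.

```bash
cat > h.py <<'E'
import numpy as np
from scipy.spatial.transform import Rotation as R
from scipy.optimize import least_squares
CAM={'top':(52.97094273378757,317.917,200.567,[0.439861,0.01980611,0.9211357],[10.06212,.0378244,-91.6565134]),
'scene':(42.17296451804996,321.367,195.773,[1.18389644,-0.44466837,1.09510562],[36.86456064,.41178916,50.74665833])}
def proj(P,fovy,cx,cy,eye,rot):
    f=200/np.tan(np.radians(fovy/2)); M=R.from_euler('xyz',rot,degrees=True).as_matrix()
    q=(np.atleast_2d(P)-eye)@M; return np.c_[cx-f*q[:,0]/q[:,2],cy+f*q[:,1]/q[:,2]]
def tf(p,L):  # pose x,y,yaw(rad) ; L pts mm
    L=np.atleast_2d(L)/1000.; c,s=np.cos(p[2]),np.sin(p[2])
    return np.c_[p[0]+c*L[:,0]-s*L[:,1],p[1]+s*L[:,0]+c*L[:,1],L[:,2]]
def inv(p,W):
    W=np.asarray(W); c,s=np.cos(p[2]),np.sin(p[2]); d=W[:2]-p[:2]
    return np.array([c*d[0]+s*d[1],-s*d[0]+c*d[1]])*1000
E
python3 - <<'E'
from h import *
T=lambda a:np.array(a)/4+[200,140]-.375
S=lambda a:np.array(a)/4+[270,130]-.375
jt=([[-80,-155,12],[-80,155,12],[78,-155,44],[60,-155,44],[60,125,44],[-38,125,68]],T([[643,312],[113,434],[584,40],[590,72],[118,172],[127,343]]))
js=([[-80,-155,12],[60,-155,44],[78,-155,44],[-38,125,68]],S([[45,398],[220,492],[243,505],[372,100]]))
B=[[32,64,68],[32,-64,68],[-32,-64,68],[-32,64,68]]
bt=(B,T([[290,162],[517,103],[545,213],[323,271]])); bs=(B,S([[365,262],[243,390],[163,345],[287,213]]))
def fit(t,s,x0):
    def f(p): return np.r_[(proj(tf(p,t[0]),*CAM['top'])-t[1]).ravel(),(proj(tf(p,s[0]),*CAM['scene'])-s[1]).ravel()]
    o=least_squares(f,x0,loss='soft_l1'); print(o.x,np.round(f(o.x).reshape(-1,2),1).tolist()); return o.x
j=fit(jt,js,[.5,.07,0]); b=fit(bt,bs,[.5,.07,0])
k=least_squares(lambda p:np.r_[proj([[*p,.089]],*CAM['top'])[0]-T([222,508]),proj([[*p,.089]],*CAM['scene'])[0]-S([220,38])],[.35,.1]); print('knob',k.x,k.fun)
print('blank in jig',inv(j,b),b[2]-j[2]); kk=inv(j,k.x)-[-37.6,95]; print(kk,np.hypot(*kk),np.arctan2(-kk[1],-kk[0]))
np.save('j.npy',j);np.save('b.npy',b)
E
```

```text
[0.60773522 0.08716355 0.20200936] [[0.3, -0.7], [-0.6, 0.0], [-0.7, -1.8], [-0.3, -2.3], [-3.7, 0.3], [0.1, -1.2], [-1.5, -1.4], [-1.8, -1.0], [-1.6, -0.1], [-1.6, 0.4]]
[0.62481645 0.04557378 0.22895766] [[-0.4, -1.0], [-0.4, -0.7], [0.3, -0.5], [-1.6, -0.2], [-0.1, -0.8], [-0.7, 1.6], [-2.0, -0.7], [-1.4, -0.9]]
knob [0.45477047 0.14975733] [-0.62918898 -0.36514438 -0.91969471  0.186793  ]
blank in jig [  8.38938481 -44.17120665] 0.026948301566364685
[-99.69557014  -2.98845714] 99.74035082043682 0.0299668533366993
```

```bash
cat >> h.py <<'E'
def plan(*targets):
    """targets (jig x mm, jig y mm, world z m, yaw rel jig deg) -> xyz units, rot z"""
    from plant import r
    j=np.load('j.npy'); s=r.get_state(); M=R.from_euler('xyz',s['eef_rot'],degrees=True).as_matrix()
    print('t',s['time_s'],'jig',inv(j,s['tcp_pos']).round(1),'z',s['tcp_pos'][2].round(4),'rpy',s['eef_rot'].round(2),'F jig',(R.from_euler('z',-j[2]).apply(s['contact_force'])).round(1),'j',s['joints'].round(1))
    for x,y,z,w in targets:
        d=tf(j,[[x,y,z*1000]])[0]-s['tcp_pos']
        dy=(s['eef_rot'][2]-np.degrees(j[2])-w+180)%360-180
        print((d@M/.03).round(2).tolist(),'rz',round(dy,1))
E
python3 -c "
from h import *
plan((-55,-48,.2,0),(-55,-48,.034,0))"
```

```text
t 0.1 jig [-238.8  597.9] z 0.2257 rpy [ 1.7991e+02 -1.0000e-02 -2.2110e+01] F jig [-1.2 -0.3 -0.3] j [ 84.4  20.6   0.6  -0.  -70.1 -16.5]
[17.04, 14.52, 0.88] rz -33.7
[17.04, 14.51, 6.41] rz -33.7
```

```bash
python3 -m crank '[{"xyz":[4,3.5,0],"delta_rot":[0,0,-8],"claw":1},{"xyz":[8,7,0],"delta_rot":[0,0,-16],"claw":1},{"xyz":[12,10.5,0],"delta_rot":[0,0,-25],"claw":1},{"xyz":[17.04,14.5,0.88],"delta_rot":[0,0,-33.7],"claw":1},{"xyz":[17.04,14.5,0.88],"delta_rot":[0,0,-33.7],"claw":1},{"xyz":[17.04,14.5,0.88],"delta_rot":[0,0,-33.7],"claw":1},{"xyz":[17.04,14.5,0.88],"delta_rot":[0,0,-33.7],"claw":1},{"xyz":[17.04,14.5,0.88],"delta_rot":[0,0,-33.7],"claw":1},{"xyz":[17.04,14.5,0.88],"delta_rot":[0,0,-33.7],"claw":1},{"xyz":[17.04,14.5,0.88],"delta_rot":[0,0,-33.7],"claw":1},{"xyz":[17.04,14.5,0.88],"delta_rot":[0,0,-33.7],"claw":1},{"xyz":[17.04,14.5,0.88],"delta_rot":[0,0,-33.7],"claw":1},{"xyz":[17.04,14.5,0.88],"delta_rot":[0,0,-33.7],"claw":1},{"xyz":[17.04,14.5,0.88],"delta_rot":[0,0,-33.7],"claw":1},{"xyz":[17.04,14.5,0.88],"delta_rot":[0,0,-33.7],"claw":1}]' 20
python3 - <<'E'
from h import *
from plant import r,optics
import cv2
plan((-55,-48,.2,0),(-55,-48,.034,0))
s=r.get_state(); c=optics.capture("wrist"); np.save('w1.npy',dict(s=s,c=c),allow_pickle=True)
cv2.imwrite('pics/w1.png',c['img']); print({k:v for k,v in c.items() if k!='img'})
E
```

```text
time_s: 1.98
tcp_pos: [0.5637, 0.031, 0.2004]
eef_rot: [-180.0, -0.0, 11.7]
contact_force: [0.8, 0.9, -0.1]
gripper_width: 0.0002
gripper_force: 0.0
t 1.975 jig [-54.4 -46.2] z 0.2004 rpy [-1.7999e+02 -3.0000e-02  1.1690e+01] F jig [ 1.   0.7 -0.1] j [ 23.   11.3 -15.7  -0.  -63.   78.7]
[-0.02, 0.06, 0.01] rz 0.1
[-0.02, 0.06, 5.55] rz 0.1
{'fovy': 65.79478638473903, 'cx': 330.2634538280776, 'cy': 196.54988660802124, 'hand_eye': array([[-9.27153819e-04,  9.67196476e-01,  2.54027790e-01,
         6.89800612e-02],
       [ 9.99999567e-01,  9.15681844e-04,  1.63404034e-04,
        -4.45725214e-04],
       [-7.45648296e-05,  2.54027832e-01, -9.67196906e-01,
        -1.58068285e-01],
       [ 0.00000000e+00,  0.00000000e+00,  0.00000000e+00,
         1.00000000e+00]])}
```

View pics/w1.png

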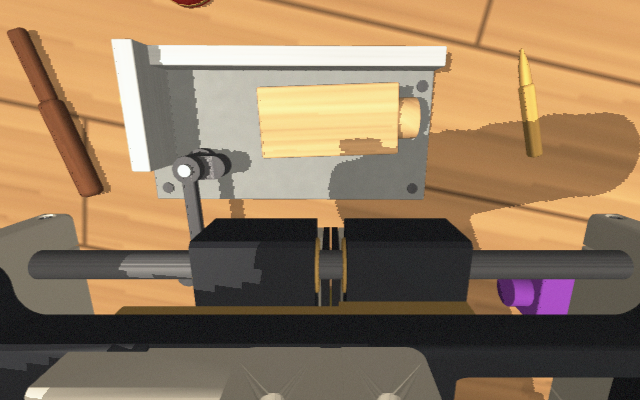

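The wrist view shows the jig square on: plate corners (424,198) and (158,198), fence end (447,66), stop corner (147,170), blank top corners (258,87), (396,83), (398,153) and (263,157). The blank is clear of the cam. I'll refine the poses with these.

```bash
cat >> h.py <<'E'
def wproj(P,s,c):
    f=200/np.tan(np.radians(c['fovy']/2)); M=R.from_euler('xyz',s['eef_rot'],degrees=True).as_matrix()
    q=(np.atleast_2d(P)-s['tcp_pos'])@M; H=c['hand_eye']; q=(q-H[:3,3])@H[:3,:3]
    return np.c_[c['cx']-f*q[:,0]/q[:,2],c['cy']+f*q[:,1]/q[:,2]]
def wfit(L,px,s,c,x0):
    f=lambda p:(wproj(tf(p,L),s,c)-px).ravel()
    o=least_squares(f,x0,loss='soft_l1'); print(o.x.round(4),np.round(o.fun.reshape(-1,2),1).tolist()); return o.x
B=[[32,64,68],[32,-64,68],[-32,-64,68],[-32,64,68]]
E
python3 - <<'E'
from h import *
d=np.load('w1.npy',allow_pickle=True).item(); s,c=d['s'],d['c']
j0,b0=np.load('j.npy'),np.load('b.npy')
j=wfit([[-80,-155,12],[-80,155,12],[78,-155,44],[60,-155,44],[-38,125,68]],np.array([[424,198],[158,198],[445,46],[447,66],[147,170]]),s,c,j0)
b=wfit(B,np.array([[258,87],[396,83],[398,153],[263,157]]),s,c,b0)
print(j0,b0,inv(j,b),b[2]-j[2]); np.save('j.npy',j); np.save('b.npy',b)
print('knob/pivot in jig of tool', wproj(tf(j,[[-37.6,95,60]]),s,c))
plan((-55,-46,.034,0))
E
```

```text
[0.6086 0.0879 0.1962] [[-0.5, 1.6], [-1.7, -0.2], [2.6, -1.0], [-1.4, -0.2], [2.9, 0.5]]
[0.6259 0.0452 0.2324] [[-1.8, -0.6], [4.4, -1.1], [0.5, 1.3], [-0.7, 1.3]]
[0.60773522 0.08716355 0.20200936] [0.62481645 0.04557378 0.22895766] [  8.63161546 -45.22044011] 0.03627765702580249
knob/pivot in jig of tool [[185.23824776 168.86923142]]
t 2.025 jig [-55.1 -47.2] z 0.2004 rpy [-1.7999e+02 -2.0000e-02  1.1680e+01] F jig [ 0.2 -0.7 -0.1] j [ 23.   11.3 -15.7  -0.  -63.   78.7]
[0.0, -0.04, 5.55] rz 0.4
```

```bash
python3 -m crank '[{"xyz":[0,0,2],"delta_rot":[0,0,0.4],"claw":1},{"xyz":[0,0,4],"delta_rot":[0,0,0.4],"claw":1},{"xyz":[0,0,5],"delta_rot":[0,0,0.4],"claw":1},{"xyz":[0,0,5.5],"delta_rot":[0,0,0.4],"claw":1},{"xyz":[0.3,0,5.5],"delta_rot":[0,0,0.4],"claw":1},{"xyz":[0.5,0,5.5],"delta_rot":[0,0,0.4],"claw":1},{"xyz":[0.6,0,5.5],"delta_rot":[0,0,0.4],"claw":1},{"xyz":[0.7,0,5.5],"delta_rot":[0,0,0.4],"claw":1},{"xyz":[0.8,0,5.5],"delta_rot":[0,0,0.4],"claw":1},{"xyz":[0.9,0,5.5],"delta_rot":[0,0,0.4],"claw":1},{"xyz":[1,0,5.5],"delta_rot":[0,0,0.4],"claw":1},{"xyz":[1.1,0,5.5],"delta_rot":[0,0,0.4],"claw":1},{"xyz":[1.2,0,5.5],"delta_rot":[0,0,0.4],"claw":1},{"xyz":[1.25,0,5.5],"delta_rot":[0,0,0.4],"claw":1},{"xyz":[1.3,0,5.5],"delta_rot":[0,0,0.4],"claw":1},{"xyz":[1.3,0,5.5],"delta_rot":[0,0,0.4],"claw":1}]'
python3 -c "
from h import *
plan((-13,-46,.034,0))"
```

```text
time_s: 4.03
tcp_pos: [0.6017, 0.0376, 0.035]
eef_rot: [180.0, 0.1, 11.2]
contact_force: [-5.9, -0.8, 3.3]
gripper_width: 0.0003
gripper_force: 2.5
t 4.025 jig [-16.6 -48. ] z 0.035 rpy [1.7999e+02 6.0000e-02 1.1190e+01] F jig [-6.   0.4  3.3] j [ 22.1  24.5 -21.4  -0.  -44.1  79.1]
[0.12, -0.07, 0.03] rz -0.0
```

```bash
python3 -m crank '[{"xyz":[0.05,0,0],"delta_rot":[0,0,0],"claw":1},{"xyz":[0.1,0,0],"delta_rot":[0,0,0],"claw":1},{"xyz":[0.1,0,0],"delta_rot":[0,0,0],"claw":1}]'
python3 -m crank '[{"xyz":[0.05,0,0],"delta_rot":[0,0,0],"claw":1},{"xyz":[0.1,0,0],"delta_rot":[0,0,0],"claw":1},{"xyz":[0.1,0,0],"delta_rot":[0,0,0],"claw":1}]'
python3 -c "
from h import *
plan((-45,-46,.034,0))"
```

```text
time_s: 4.4
tcp_pos: [0.6019, 0.0373, 0.0347]
eef_rot: [180.0, 0.3, 11.2]
contact_force: [-13.7, -2.5, 10.3]
gripper_width: 0.0006
gripper_force: 6.7
time_s: 4.78
tcp_pos: [0.6018, 0.0372, 0.0345]
eef_rot: [180.0, 0.6, 11.1]
contact_force: [-23.3, -1.0, 18.1]
gripper_width: 0.0005
gripper_force: 11.5
t 4.775 jig [-16.6 -48.4] z 0.0345 rpy [179.97   0.64  11.13] F jig [-23.    3.6  18.1] j [ 22.   24.8 -20.9  -0.1 -44.9  79.2]
[-0.95, -0.08, 0.03] rz -0.1
```

```bash
python3 -m crank '[{"xyz":[-0.4,0,0],"delta_rot":[0,0,0],"claw":1},{"xyz":[-1.2,0,0],"delta_rot":[0,0,0],"claw":1},{"xyz":[-1.2,2,0],"delta_rot":[0,0,0],"claw":1},{"xyz":[-1.2,4,0],"delta_rot":[0,0,0],"claw":1},{"xyz":[-1.2,4.57,0],"delta_rot":[0,0,0],"claw":1},{"xyz":[-1.2,4.57,0],"delta_rot":[0,0,0],"claw":1},{"xyz":[-0.2,4.57,0],"delta_rot":[0,0,0],"claw":1},{"xyz":[1.27,4.57,0],"delta_rot":[0,0,0],"claw":1},{"xyz":[1.27,4.57,0],"delta_rot":[0,0,0],"claw":1},{"xyz":[1.27,4.57,0],"delta_rot":[0,0,0],"claw":1}]'
python3 - <<'E'
from h import *
from plant import r,optics
import cv2
plan((27,-150,.036,0),(27,-60,.036,0))
c=optics.capture("top"); i=c['img'][140:280,200:370]
cv2.imwrite("pics/top2.png",cv2.convertScaleAbs(cv2.resize(i,None,fx=4,fy=4,interpolation=cv2.INTER_CUBIC),alpha=1.6))
E
```

```text
time_s: 6.02
tcp_pos: [0.6717, -0.0869, 0.0347]
eef_rot: [-180.0, 0.0, 11.3]
contact_force: [0.7, 0.3, -0.7]
gripper_width: 0.0007
gripper_force: 0.0
t 6.025 jig [  27.7 -183.7] z 0.0347 rpy [-1.7998e+02  3.0000e-02  1.1260e+01] F jig [ 0.7  0.1 -0.7] j [  9.1  30.1 -11.2  -0.  -48.7  92.2]
[-0.02, -1.12, -0.04] rz 0.0
[-0.02, -4.12, -0.04] rz 0.0
```

View pics/top2.png

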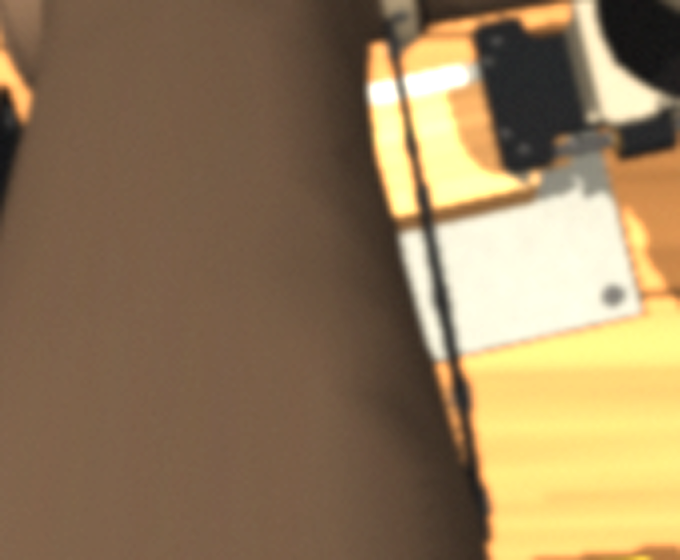

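The arm hides most of the jig here, but the visible side of the blank runs parallel to the plate edge, as it should against the fence. The push on the spigot comes next.

```bash
python3 -m crank '[{"xyz":[0,-0.5,0],"delta_rot":[0,0,0],"claw":1},{"xyz":[0,-0.8,0],"delta_rot":[0,0,0],"claw":1},{"xyz":[0,-1,0],"delta_rot":[0,0,0],"claw":1},{"xyz":[0,-1.2,0],"delta_rot":[0,0,0],"claw":1},{"xyz":[0,-1.4,0],"delta_rot":[0,0,0],"claw":1},{"xyz":[0,-1.6,0],"delta_rot":[0,0,0],"claw":1},{"xyz":[0,-1.8,0],"delta_rot":[0,0,0],"claw":1},{"xyz":[0,-2,0],"delta_rot":[0,0,0],"claw":1},{"xyz":[0,-2.2,0],"delta_rot":[0,0,0],"claw":1},{"xyz":[0,-2.4,0],"delta_rot":[0,0,0],"claw":1},{"xyz":[0,-2.6,0],"delta_rot":[0,0,0],"claw":1},{"xyz":[0,-2.8,0],"delta_rot":[0,0,0],"claw":1},{"xyz":[0,-3,0],"delta_rot":[0,0,0],"claw":1},{"xyz":[0,-3.2,0],"delta_rot":[0,0,0],"claw":1},{"xyz":[0,-3.4,0],"delta_rot":[0,0,0],"claw":1},{"xyz":[0,-3.6,0],"delta_rot":[0,0,0],"claw":1},{"xyz":[0,-3.8,0],"delta_rot":[0,0,0],"claw":1},{"xyz":[0,-4,0],"delta_rot":[0,0,0],"claw":1},{"xyz":[0,-4,0],"delta_rot":[0,0,0],"claw":1}]'
python3 -c "
from h import *
plan((27,-50,.036,0))"
```

```text
time_s: 8.45
tcp_pos: [0.6484, 0.0302, 0.0351]
eef_rot: [-180.0, 0.0, 11.2]
contact_force: [0.5, -2.4, 1.6]
gripper_width: 0.0004
gripper_force: 1.0
t 8.45 jig [ 27.8 -64.3] z 0.0351 rpy [-1.7998e+02  1.0000e-02  1.1220e+01] F jig [ 0.  -2.4  1.6] j [ 19.8  28.  -15.2  -0.  -46.9  81.4]
[-0.03, -0.48, -0.03] rz -0.0
```

```bash
python3 -m crank '[{"xyz":[0,-0.15,0],"delta_rot":[0,0,0],"claw":1},{"xyz":[0,-0.3,0],"delta_rot":[0,0,0],"claw":1},{"xyz":[0,-0.4,0],"delta_rot":[0,0,0],"claw":1},{"xyz":[0,-0.4,0],"delta_rot":[0,0,0],"claw":1}]'
python3 -m crank '[{"xyz":[0,-0.1,0],"delta_rot":[0,0,0],"claw":1},{"xyz":[0,-0.17,0],"delta_rot":[0,0,0],"claw":1},{"xyz":[0,-0.17,0],"delta_rot":[0,0,0],"claw":1}]'
python3 -c "
from h import *
plan((27,-47,.036,0))"
```

```text
time_s: 8.95
tcp_pos: [0.6462, 0.0418, 0.035]
eef_rot: [-180.0, 0.0, 11.2]
contact_force: [-1.4, -3.2, 1.5]
gripper_width: 0.0005
gripper_force: 1.1
time_s: 9.32
tcp_pos: [0.6453, 0.0467, 0.035]
eef_rot: [-180.0, 0.0, 11.2]
contact_force: [-1.6, -1.4, 0.8]
gripper_width: 0.0004
gripper_force: 1.0
t 9.325 jig [ 27.9 -47.6] z 0.035 rpy [-1.7999e+02  1.0000e-02  1.1200e+01] F jig [-1.8 -1.1  0.8] j [ 21.4  27.8 -15.5  -0.  -46.7  79.8]
[-0.03, -0.02, -0.03] rz -0.0
```

```bash
python3 -m crank '[{"xyz":[0,-0.07,0],"delta_rot":[0,0,0],"claw":1},{"xyz":[0,-0.13,0],"delta_rot":[0,0,0],"claw":1},{"xyz":[0,-0.13,0],"delta_rot":[0,0,0],"claw":1}]'
python3 -m crank '[{"xyz":[0,-0.07,0],"delta_rot":[0,0,0],"claw":1},{"xyz":[0,-0.1,0],"delta_rot":[0,0,0],"claw":1},{"xyz":[0,-0.1,0],"delta_rot":[0,0,0],"claw":1}]'
python3 -c "
from h import *
plan((27,-47,.036,0))"
```

```text
time_s: 9.7
tcp_pos: [0.6445, 0.0504, 0.0351]
eef_rot: [-180.0, 0.0, 11.2]
contact_force: [-1.4, -2.8, 0.1]
gripper_width: 0.0006
gripper_force: 1.0
time_s: 10.07
tcp_pos: [0.6441, 0.0521, 0.0351]
eef_rot: [179.9, 0.0, 11.2]
contact_force: [0.5, -8.8, -1.3]
gripper_width: 0.0005
gripper_force: 4.3
t 10.075 jig [ 27.8 -42. ] z 0.0351 rpy [1.7994e+02 3.0000e-02 1.1190e+01] F jig [-1.2 -8.7 -1.3] j [ 21.9  27.7 -15.6   0.1 -46.7  79.2]
[-0.03, 0.17, -0.03] rz -0.1
```

```bash
python3 -m crank '[{"xyz":[0,-0.06,0],"delta_rot":[0,0,0],"claw":1},{"xyz":[0,-0.12,0],"delta_rot":[0,0,0],"claw":1},{"xyz":[0,-0.12,0],"delta_rot":[0,0,0],"claw":1}]'
python3 -c "
from h import *
plan((27,-60,.036,0),(-60,-100,.034,0),(-60,25,.034,0))"
```

```text
time_s: 10.45
tcp_pos: [0.6439, 0.0525, 0.0353]
eef_rot: [179.8, 0.1, 11.2]
contact_force: [5.9, -22.9, -2.2]
gripper_width: 0.0001
gripper_force: 12.5
t 10.45 jig [ 27.7 -41.6] z 0.0353 rpy [1.7975e+02 7.0000e-02 1.1160e+01] F jig [  1.3 -23.6  -2.2] j [ 22.1  27.7 -15.7   0.3 -46.7  78.9]
[-0.02, 0.61, -0.02] rz -0.1
[-2.92, 1.95, 0.06] rz -0.1
[-2.92, -2.22, 0.04] rz -0.1
```

```bash
python3 -m crank '[{"xyz":[0,0.6,0],"delta_rot":[0,0,0],"claw":1},{"xyz":[0,2,0],"delta_rot":[0,0,0],"claw":1},{"xyz":[0,2,0],"delta_rot":[0,0,0],"claw":1},{"xyz":[-1.5,2,0],"delta_rot":[0,0,0],"claw":1},{"xyz":[-2.9,2,0],"delta_rot":[0,0,0],"claw":1},{"xyz":[-2.9,2,0],"delta_rot":[0,0,0],"claw":1},{"xyz":[-2.9,0,0],"delta_rot":[0,0,0],"claw":1},{"xyz":[-2.9,-1.5,0],"delta_rot":[0,0,0],"claw":1},{"xyz":[-2.9,-2.07,0],"delta_rot":[0,0,0],"claw":1},{"xyz":[-2.9,-2.07,0],"delta_rot":[0,0,0],"claw":1}]'
python3 - <<'E'
from h import *
from plant import r,optics
import cv2
plan((-17,25,.034,0))
s=r.get_state(); c=optics.capture("wrist"); np.save('w2.npy',dict(s=s,c=c),allow_pickle=True)
cv2.imwrite('pics/w2.png',c['img'])
E
```

```text
time_s: 11.7
tcp_pos: [0.5465, 0.1025, 0.0353]
eef_rot: [-180.0, -0.1, 11.3]
contact_force: [0.5, -0.9, -0.4]
gripper_width: 0.0004
gripper_force: 0.0
t 11.7 jig [-58.1  26.4] z 0.0353 rpy [-1.7997e+02 -6.0000e-02  1.1340e+01] F jig [ 0.3 -1.  -0.4] j [ 30.8  20.9 -27.6  -0.  -41.4  70.5]
[1.37, 0.05, 0.05] rz 0.1
```

View pics/w2.png

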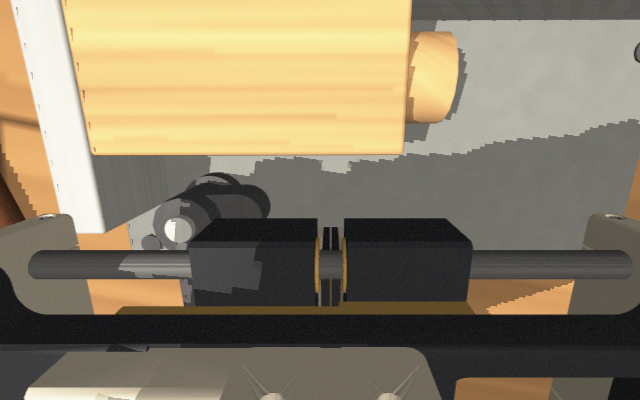

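The blank's +y end meets the stop (edge at about x=70–95) and the lever is still open, with its pivot at (178,230). Next I'll press the blank onto the fence.

```bash
python3 -m crank '[{"xyz":[0.6,0,0],"delta_rot":[0,0,0],"claw":1},{"xyz":[1,0,0],"delta_rot":[0,0,0],"claw":1},{"xyz":[1.2,0,0],"delta_rot":[0,0,0],"claw":1},{"xyz":[1.3,0,0],"delta_rot":[0,0,0],"claw":1},{"xyz":[1.4,0,0],"delta_rot":[0,0,0],"claw":1},{"xyz":[1.4,0,0],"delta_rot":[0,0,0],"claw":1}]'
python3 -m crank '[{"xyz":[0.1,0,0],"delta_rot":[0,0,0],"claw":1},{"xyz":[0.1,0,0],"delta_rot":[0,0,0],"claw":1}]'
python3 -m crank '[{"xyz":[0.1,0,0],"delta_rot":[0,0,0],"claw":1},{"xyz":[0.15,0,0],"delta_rot":[0,0,0],"claw":1},{"xyz":[0.15,0,0],"delta_rot":[0,0,0],"claw":1}]'
python3 -c "
from h import *
plan((-60,25,.034,0))"
```

```text
time_s: 12.5
tcp_pos: [0.5871, 0.1088, 0.0351]
eef_rot: [180.0, 0.0, 11.2]
contact_force: [-0.4, 0.3, 0.2]
gripper_width: 0.0004
gripper_force: 0.0
time_s: 12.75
tcp_pos: [0.5874, 0.1086, 0.0348]
eef_rot: [180.0, 0.3, 11.2]
contact_force: [-9.5, 0.7, 5.6]
gripper_width: 0.0003
gripper_force: 4.2
time_s: 13.12
tcp_pos: [0.5873, 0.1083, 0.0344]
eef_rot: [179.9, 0.7, 11.1]
contact_force: [-24.3, 1.4, 17.4]
gripper_width: 0.0006
gripper_force: 11.8
t 13.125 jig [-16.9  24.2] z 0.0344 rpy [179.93   0.72  11.14] F jig [-23.6   6.1  17.4] j [ 29.1  24.5 -21.5  -0.2 -44.7  72.2]
[-1.44, -0.02, 0.03] rz -0.1
```

```bash
python3 -m crank '[{"xyz":[-0.5,0,0],"delta_rot":[0,0,0],"claw":1},{"xyz":[-1.2,0,0],"delta_rot":[0,0,0],"claw":1},{"xyz":[-1.2,0,-2],"delta_rot":[0,0,0],"claw":1},{"xyz":[-1.2,0,-3.2],"delta_rot":[0,0,0],"claw":1},{"xyz":[-2,-1,-3.2],"delta_rot":[0,0,10],"claw":1},{"xyz":[-3,-2,-3.2],"delta_rot":[0,0,20],"claw":1},{"xyz":[-4,-3.6,-3.2],"delta_rot":[0,0,30],"claw":1},{"xyz":[-4,-3.6,-3.2],"delta_rot":[0,0,40],"claw":1},{"xyz":[-4,-3.6,-3.2],"delta_rot":[0,0,50],"claw":1},{"xyz":[-4,-3.6,-3.2],"delta_rot":[0,0,60],"claw":1},{"xyz":[-4,-3.6,-3.2],"delta_rot":[0,0,70],"claw":1},{"xyz":[-4,-3.6,-3.2],"delta_rot":[0,0,80],"claw":1},{"xyz":[-4,-3.6,-3.2],"delta_rot":[0,0,90],"claw":1},{"xyz":[-4,-3.6,-3.2],"delta_rot":[0,0,90],"claw":1},{"xyz":[-4,-3.6,-3.2],"delta_rot":[0,0,90],"claw":1}]'
python3 - <<'E'
from h import *
from plant import r,optics
import cv2
plan((-137.6,130,.13,-90),(-137.6,130,.065,-90))
s=r.get_state(); c=optics.capture("wrist"); np.save('w3.npy',dict(s=s,c=c),allow_pickle=True)
cv2.imwrite('pics/w3.png',c['img'])
E
```

```text
time_s: 15.0
tcp_pos: [0.4558, 0.193, 0.1313]
eef_rot: [-180.0, 0.0, -78.6]
contact_force: [-0.3, -0.4, -0.7]
gripper_width: 0.0005
gripper_force: 0.0
t 15.0 jig [-129.4  132.8] z 0.1313 rpy [-1.7998e+02  1.0000e-02 -7.8580e+01] F jig [-0.4 -0.3 -0.7] j [ 45.7   8.6 -29.2   0.  -52.1 -34.3]
[0.09, 0.27, 0.04] rz 0.2
[0.09, 0.27, 2.21] rz 0.2
```

View pics/w3.png

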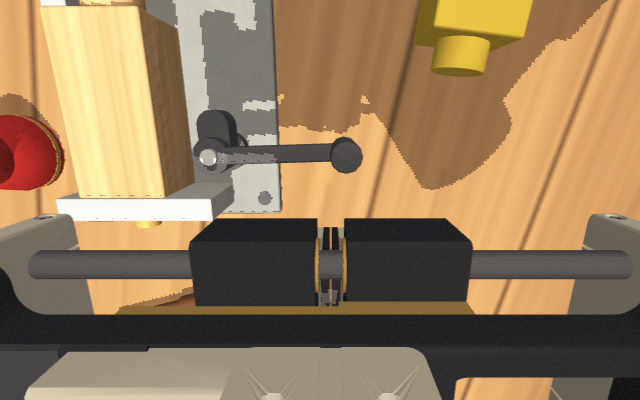

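Knob top at (346,152), lever open, and the blank is against the stop on the left. I'll come down behind the knob and work out the arc.

```bash
python3 -m crank '[{"xyz":[0.05,0.27,0],"delta_rot":[0,0,0.2],"claw":1},{"xyz":[0.05,0.27,1.5],"delta_rot":[0,0,0.2],"claw":1},{"xyz":[0.05,0.27,2.2],"delta_rot":[0,0,0.2],"claw":1},{"xyz":[0.05,0.27,2.2],"delta_rot":[0,0,0.2],"claw":1}]'
cat > arc.py <<'E'
from h import *
import sys
a=[float(v) for v in sys.argv[2:]]; d=float(sys.argv[1])
T=[]
for g in a:
    t=np.radians(g); k=np.array([-37.6,95])+100*np.array([-np.cos(t),-np.sin(t)])-d*np.array([np.sin(t),-np.cos(t)])
    T.append((k[0],k[1],.065,g-90))
plan(*T)
E
python3 arc.py 22 0 5 10 15 20 25 30 35 40 45
```

```text
time_s: 15.55
tcp_pos: [0.447, 0.1889, 0.064]
eef_rot: [179.8, -0.1, -79.0]
contact_force: [-0.2, -0.0, 0.2]
gripper_width: 0.0006
gripper_force: 0.0
t 15.55 jig [-138.9  130.6] z 0.064 rpy [ 1.7983e+02 -1.1000e-01 -7.8970e+01] F jig [-0.2  0.   0.2] j [ 46.2  13.  -34.7  -0.  -42.5 -35.1]
[0.45, -0.05, -0.03] rz -0.2
[0.75, 0.0, -0.03] rz -5.2
[1.04, 0.03, -0.03] rz -10.2
[1.34, 0.03, -0.03] rz -15.2
[1.64, 0.0, -0.03] rz -20.2
[1.93, -0.05, -0.03] rz -25.2
[2.22, -0.13, -0.03] rz -30.2
[2.5, -0.23, -0.03] rz -35.2
[2.76, -0.36, -0.03] rz -40.2
[3.02, -0.51, -0.03] rz -45.2
```

```bash
python3 -m crank '[{"xyz":[0.45,-0.05,0],"delta_rot":[0,0,0],"claw":1},{"xyz":[0.6,-0.02,0],"delta_rot":[0,0,-2.5],"claw":1},{"xyz":[0.75,0,0],"delta_rot":[0,0,-5],"claw":1},{"xyz":[0.9,0.02,0],"delta_rot":[0,0,-7.5],"claw":1},{"xyz":[1.04,0.03,0],"delta_rot":[0,0,-10],"claw":1},{"xyz":[1.2,0.03,0],"delta_rot":[0,0,-12.5],"claw":1},{"xyz":[1.34,0.03,0],"delta_rot":[0,0,-15],"claw":1},{"xyz":[1.5,0.02,0],"delta_rot":[0,0,-17.5],"claw":1},{"xyz":[1.64,0,0],"delta_rot":[0,0,-20],"claw":1},{"xyz":[1.78,-0.02,0],"delta_rot":[0,0,-22.5],"claw":1},{"xyz":[1.93,-0.05,0],"delta_rot":[0,0,-25],"claw":1},{"xyz":[2.08,-0.09,0],"delta_rot":[0,0,-27.5],"claw":1},{"xyz":[2.22,-0.13,0],"delta_rot":[0,0,-30],"claw":1},{"xyz":[2.36,-0.18,0],"delta_rot":[0,0,-32.5],"claw":1},{"xyz":[2.5,-0.23,0],"delta_rot":[0,0,-35],"claw":1},{"xyz":[2.63,-0.29,0],"delta_rot":[0,0,-37.5],"claw":1},{"xyz":[2.76,-0.36,0],"delta_rot":[0,0,-40],"claw":1},{"xyz":[2.9,-0.43,0],"delta_rot":[0,0,-42.5],"claw":1},{"xyz":[3.02,-0.51,0],"delta_rot":[0,0,-45],"claw":1}]'
python3 arc.py 22 50 55 60 65 70 75 80 85 90
```

```text
time_s: 17.92
tcp_pos: [0.4811, 0.1037, 0.0665]
eef_rot: [-179.9, -0.0, -33.9]
contact_force: [-1.0, 1.6, -0.4]
gripper_width: 0.0005
gripper_force: 0.6
t 17.925 jig [-122.    40.3] z 0.0665 rpy [-1.7988e+02 -4.0000e-02 -3.3920e+01] F jig [-0.7  1.8 -0.4] j [ 35.1  13.2 -34.   -0.  -42.7  21. ]
[0.26, 0.11, 0.05] rz -5.2
[0.56, 0.13, 0.05] rz -10.2
[0.85, 0.13, 0.05] rz -15.2
[1.15, 0.1, 0.05] rz -20.2
[1.44, 0.05, 0.05] rz -25.2
[1.73, -0.03, 0.05] rz -30.2
[2.01, -0.13, 0.05] rz -35.2
[2.28, -0.26, 0.05] rz -40.2
[2.54, -0.41, 0.05] rz -45.2
```

```bash
python3 -m crank '[{"xyz":[0.13,0.05,0],"delta_rot":[0,0,-2.5],"claw":1},{"xyz":[0.26,0.11,0],"delta_rot":[0,0,-5],"claw":1},{"xyz":[0.41,0.12,0],"delta_rot":[0,0,-7.5],"claw":1},{"xyz":[0.56,0.13,0],"delta_rot":[0,0,-10],"claw":1},{"xyz":[0.7,0.13,0],"delta_rot":[0,0,-12.5],"claw":1},{"xyz":[0.85,0.13,0],"delta_rot":[0,0,-15],"claw":1},{"xyz":[1,0.12,0],"delta_rot":[0,0,-17.5],"claw":1},{"xyz":[1.15,0.1,0],"delta_rot":[0,0,-20],"claw":1},{"xyz":[1.3,0.08,0],"delta_rot":[0,0,-22.5],"claw":1},{"xyz":[1.44,0.05,0],"delta_rot":[0,0,-25],"claw":1},{"xyz":[1.58,0.01,0],"delta_rot":[0,0,-27.5],"claw":1},{"xyz":[1.73,-0.03,0],"delta_rot":[0,0,-30],"claw":1},{"xyz":[1.87,-0.08,0],"delta_rot":[0,0,-32.5],"claw":1},{"xyz":[2.01,-0.13,0],"delta_rot":[0,0,-35],"claw":1},{"xyz":[2.01,-0.13,0],"delta_rot":[0,0,-35],"claw":1}]'
python3 arc.py 22 80 85 90 92
```

```text
time_s: 19.8
tcp_pos: [0.5331, 0.0729, 0.0662]
eef_rot: [-180.0, -0.1, 1.0]
contact_force: [-0.4, -0.7, 0.3]
gripper_width: 0.0005
gripper_force: 0.1
t 19.8 jig [-77.   0.] z 0.0662 rpy [-1.7997e+02 -7.0000e-02  9.6000e-01] F jig [-0.5 -0.7  0.3] j [ 28.7  17.  -28.3   0.  -44.6  62.3]
[0.01, -0.01, 0.04] rz -0.3
[0.3, 0.04, 0.04] rz -5.3
[0.6, 0.06, 0.04] rz -10.3
[0.72, 0.06, 0.04] rz -12.3
```

```bash
python3 -m crank '[{"xyz":[0.15,0.02,0],"delta_rot":[0,0,-2.5],"claw":1},{"xyz":[0.3,0.04,0],"delta_rot":[0,0,-5],"claw":1},{"xyz":[0.45,0.05,0],"delta_rot":[0,0,-7.5],"claw":1},{"xyz":[0.55,0.06,0],"delta_rot":[0,0,-9.5],"claw":1},{"xyz":[0.55,0.06,0],"delta_rot":[0,0,-9.5],"claw":1}]'
python3 arc.py 22 90 92
```

```text
time_s: 20.42
tcp_pos: [0.5469, 0.0707, 0.0655]
eef_rot: [180.0, 0.2, 10.4]
contact_force: [-7.9, -0.8, 5.2]
gripper_width: 0.0003
gripper_force: 4.1
t 20.425 jig [-64.   -4.8] z 0.0655 rpy [179.97   0.22  10.42] F jig [-7.9  0.8  5.2] j [ 27.7  18.3 -26.4  -0.1 -45.5  72.8]
[0.15, 0.0, 0.02] rz -0.8
[0.26, 0.03, 0.01] rz -2.8
```

```bash
python3 -m crank '[{"xyz":[0.06,0,0],"delta_rot":[0,0,0],"claw":1},{"xyz":[0.12,0,0],"delta_rot":[0,0,0],"claw":1},{"xyz":[0.12,0,0],"delta_rot":[0,0,0],"claw":1}]'
python3 arc.py 23.6 90
```

```text
time_s: 20.8
tcp_pos: [0.55, 0.0709, 0.0654]
eef_rot: [179.9, 0.3, 10.4]
contact_force: [-8.5, -1.9, 5.8]
gripper_width: 0.0008
gripper_force: 4.6
t 20.8 jig [-60.8  -5.2] z 0.0654 rpy [179.95   0.26  10.39] F jig [-8.7 -0.2  5.8] j [ 27.6  18.6 -26.   -0.  -45.7  72.9]
[-0.01, -0.01, 0.01] rz -0.9
```

```bash
python3 -m crank '[{"xyz":[-0.5,0,0],"delta_rot":[0,0,0],"claw":1},{"xyz":[-1.2,0,0],"delta_rot":[0,0,0],"claw":1},{"xyz":[-1.8,0,-1.5],"delta_rot":[0,0,0],"claw":1},{"xyz":[-2,0,-3.5],"delta_rot":[0,0,0],"claw":1},{"xyz":[-2,0,-5],"delta_rot":[0,0,0],"claw":1},{"xyz":[-2,0,-5],"delta_rot":[0,0,0],"claw":1},{"xyz":[-2,0,-5],"delta_rot":[0,0,0],"claw":1}]'
python3 - <<'E'
from h import *
from plant import r,optics
import cv2
plan()
s=r.get_state(); c=optics.capture("wrist"); np.save('w4.npy',dict(s=s,c=c),allow_pickle=True)
cv2.imwrite('pics/w4.png',c['img'])
j=np.load('j.npy'); h=np.r_[tf(j,[[28,61,0]])[0][:2],j[2]]
print('predicted home top corners',wproj(tf(h,B),s,c).round(1).tolist(),'knob',wproj(tf(j,[[-37.6,-5,89]]),s,c).round(1))
E
```

```text
time_s: 21.68
tcp_pos: [0.4932, 0.0615, 0.2152]
eef_rot: [-180.0, -0.1, 10.5]
contact_force: [-0.1, 0.0, -0.9]
gripper_width: 0.0004
gripper_force: 0.0
t 21.675 jig [-118.4   -3.4] z 0.2152 rpy [-1.7996e+02 -6.0000e-02  1.0460e+01] F jig [-0.1  0.  -0.9] j [ 29.8   4.1 -22.3  -0.  -63.6  70.7]
predicted home top corners [[180.0, -12.7], [327.5, -15.2], [328.7, 64.3], [189.6, 66.5]] knob [[331.4 101.5]]
```

View pics/w4.png

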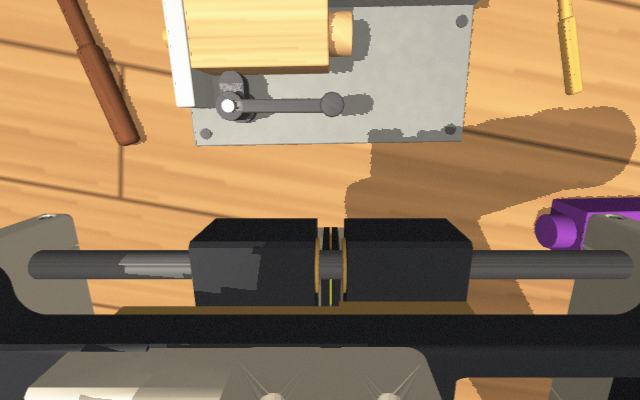

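The lever lies along jig -y with its knob at (332,103), against a predicted (331,101). The blank's near corners are at about (190,66) and (329,66), matching the predicted home corners. The gripper is clear of everything, so I'll hand in.

```bash
python3 -c "
from plant import job
print(job.close_job())"
```

```text
the job is handed in; nothing more can be done
None
```

I pushed the blank home against the fence and end stop with the cam lever open, swung the lever round to lock it (about 1.57 rad by my estimate), backed the gripper off and handed the job in at about 22 s; no verdict came back.

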